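# Hold a lacquered ball in the raking light

### The job

Light the inspection lamp by pushing its small sunken switch with the nail punch, then stand the punch back in the hole of its wooden block. Next pick up the carrying tray by its handle, keeping the freshly lacquered red ball in its pocket without touching the ball, and finish while still holding the tray in the air, level and still, with the ball about 13 cm in front of the lamp's lit face and centred on it. Leave everything else as it is.

Things in the scene. Friction and masses are not known exactly. Their poses are not given: they have to be found in the camera images.
- lamp: raking lamp, fixed: dark steel base 130 x 180 x 26 mm (x, y, height); over it a black LED head in a yellow yoke, 26 mm thick, 214 mm wide over the yoke, from 80 to 170 mm above the bench. Origin: centre of the base's underside. It shines towards its own -x; the lit face is the plane x = +20 mm, its middle 125 mm up. Switch well with yellow ring in the base's top at x = -40, y = -55 mm
- lamp_spot (a point): point in the air 130 mm in front of the middle of the lit face, 125 mm above the bench, where the centre of the ball is to be held; its axes are those of the lamp (x points towards the lit face, z up)
- switch (a joint): travel of the lamp's red spring switch: 0 = up, 0.004 m = fully down. The spring starts at about 1.4 N and takes 4.5 N to push fully down; it counts as pushed past 3 mm. Momentary: it lights the lamp when pushed, springs back, and more pushes do no harm
- switch_top (a point): centre of the top of the red switch cap (12 mm across), which lies 6 mm below the base's top at the bottom of a round well 14 mm across, 20 mm above the bench when up; moves down with the switch
- block: dark walnut block 70 x 70 x 58 mm, fixed to the bench, with one round upright hole in its middle, 14 mm across and 50 mm deep. Origin: centre of its underside
- block_hole (a point): centre of the mouth of the block's hole, 58 mm above the bench
- punch: steel nail punch, 150 mm long, 110 g, round: a pin 5 mm across for the first 10 mm from the tip, then a cone, and from 22 mm to 140 mm from the tip a knurled shank 12 mm across; chamfered head. It starts standing tip down in the block's hole with its tip on the hole's floor, 100 mm showing; it may lean up to 5 degrees. Origin at the tip, z along the punch towards the head
- punch_tip (a point): tip of the nail punch
- tray: brown wooden tray, loose, 0.18 to 0.37 kg: board 170 x 100 x 12 mm (x, y, height) with two pockets 35 mm across, 4 mm deep at x = +-47 mm; the ball is in the +x one, the other is empty. Over the middle stands a bridge handle: posts 14 mm square at y = +-43 mm and a dark crossbar along y, 100 mm long. Origin: centre of the underside. Its +x (ball) end starts turned roughly towards the lamp
- tray_grip (a point): middle of the tray's dark crossbar, which is 14 mm thick (tray x) and reaches from 86 to 110 mm above the underside; this point is at 98 mm. Pinch the bar here, fingers closing along the tray's x
- tray_pocket (a point): where the centre of the ball is when it sits in the middle of its pocket: 47 mm from the tray's middle along its +x, 28 mm above the tray's underside; the ball can roll about 5 mm any way and climbs out if the tray tips past some 35 degrees
- ball: freshly lacquered red wooden ball, 40 mm across, 24 g, loose in the tray's +x pocket. Its axes turn as it rolls
- ball_center (a point): centre of the red ball
- glue: bystander: cream glue bottle with a blue cap, 58 mm across, 150 mm tall, loose. It stands about where the block might be: the two swap places
- hammer: bystander: hammer lying on the far part of the bench
- driver: bystander: yellow-handled screwdriver lying on the far part of the bench

How it is judged (in metres and radians):
On the way, in this order (a step that is already met when the one before it is completed fails the run):
1. the switch is pushed down with the nail punch (value of joint switch above 0.003 m and contact force between punch and lamp above 1 N), for 0.1 s.
2. the nail punch stands in the block's hole again, let go (horizontal distance between punch_tip and block_hole below 0.008 m and z of punch_tip in the frame of block_hole below -0.04 m and contact force between the fingers and punch below 0.1 N), for 0.2 s.
3. the tray is lifted clear of the bench in the fingers with the ball in its pocket (height (world z) of tray above 0.03 m and contact force between the fingers and tray above 1 N and distance between ball_center and tray_pocket below 0.012 m), for 0.2 s.
At the end, for the whole second after the job is handed in: the fingers alone hold the tray in the air, still, level within 6 degrees; the ball is in its pocket, its centre within 30 mm (along the beam, sideways) and 25 mm (height) of the spot 130 mm before the lit face; the punch stands in its hole, tip over 40 mm deep; bystanders unmoved (25 mm) (x of ball_center in the frame of lamp_spot between -0.03 and 0.03 m and y of ball_center in the frame of lamp_spot between -0.03 and 0.03 m and z of ball_center in the frame of lamp_spot between -0.025 and 0.025 m and distance between ball_center and tray_pocket below 0.012 m and angle between tray's own z axis and vertical below 0.1 rad and linear speed of tray below 0.03 m/s and angular speed of tray below 0.2 rad/s and height (world z) of tray above 0.06 m and contact force between the fingers and tray above 1 N and contact force between tray and lamp below 0.1 N and contact force between tray and punch below 0.1 N and contact force between tray and glue below 0.1 N and horizontal distance between punch_tip and block_hole below 0.008 m and z of punch_tip in the frame of block_hole below -0.04 m); the arm keeps its last pose, push and grip.
It fails at once if the ball leaves its pocket (distance between ball_center and tray_pocket above 0.015 m).
It fails at once if the fingers touch the freshly lacquered ball (contact force between the fingers and ball above 0.2 N).
It fails at once if a bystander is moved (distance of any of glue, hammer, driver from where it was at the start of the episode above 0.025 m).
It also fails if it takes over 72 s, if anything falls off the work surface, if the arm or the gripper's body presses on something with over 40 N, if the wrist force passes 120 N, or if a joint passes its speed limit or range.

### The arm

A 6-joint arm with a two-finger parallel gripper is mounted at the origin on the work surface. World frame = base frame: x ahead of the robot, y to its left, z up, the work surface at z = 0. Lengths are in mm, angles in degrees, forces in N, time in s.
With the tool pointing down it reaches from about 300 to 850 mm from the base axis. Payload 4.2 kg.
Tool frame: the origin (TCP) lies midway between the tips of the shut fingers; the grasp point (between the pads) lies 19 mm behind it; z points along the fingers, y is the direction in which the jaws open and shut (so a half turn about z gives the same grasp; the last joint's range is limited). The gripper opens to 91 mm and grips with 3 to 60 N. Pads are 32 mm wide; open, the fingers measure 118 mm over their backs; the gripper's body (76 mm by 178 mm) begins 60 mm behind the grasp point.
Start: joints at [68.87, 18.312, 89.639, -0, 72.044, -1.146], TCP at [196.521, 540.391, 213.976] pointing down, gripper open.
Joint ranges: [-177.97, 177.97], [-48.28, 115.42], [12.27, 149.76], [-77.06, 257.06], [2.81, 150.46], [-146.56, 146.56]. Speed limits (degrees/s): [147.25, 147.25, 180, 180, 180, 180].

### API

Orientations are given as [roll, pitch, yaw] about the fixed x, y, z axes, in that order (R = Rz(yaw) Ry(pitch) Rx(roll)).
In Python, from workcell import * gives the robot as it stands.
- The arm moves only by the tool arm_command, never from a script. Its argument "deltas" is text: rows parted by semicolons, each of 7 numbers parted by spaces: the shift along the tool's x, y, z in mm, then the turn, a rotation vector about the tool's x, y, z in degrees, then the finger opening in mm, from 0 to 91.2. In form: x y z wx wy wz hand; .... A call has 1 to 5 rows; each row shifts and turns the commanded pose from where the row before left it, along the tool's axes as they then stand; what a row does not reach is not made up. A row lasts 1/8 s, in which the tool goes at most 62.5 mm and 10.7 degrees, less where a joint would pass 70% of its speed; a pose out of reach is approached as far as the arm can. A call is refused whole if a number of a shift passes 62.5 or a number of a turn 10.7, either way. A call with a gripper value outside its range is refused whole. The fingers move at their own pace and stop on an object; "force" is the grip in N (left out, the last holds). Time passes only in rows, so rows that do not move let the fingers close. It gives the time, the measured TCP pose, the force and the opening at its end, in the units of the state.
- state(): the state, without advancing time (a new reading comes with each control period).
- grab_frame(name): name is "scene" or "top" or "wrist"; returns the picture (400x640x3 uint8, red, green, blue); there is no depth.
- camera_model(name): a dict with "fx", "fy", "cx", "cy" (pixels), "k1" (the pictures are not rectified: a ray, as slopes to the right and down, at radius r is drawn at 1 + k1 r^2 times it, then the intrinsics apply), "rvec" (rotation vector, rad) and "tvec" (3), from world to camera coordinates, as OpenCV has them; the wrist camera has in their place "mount" (4x4, takes a point from camera to tool coordinates, whose origin is the TCP and whose axes are the flange's). Camera axes: x right, y down, z forward; pixel columns grow to the right and rows downward; lengths in mm; the calibration is good to about 2 mm. A picture is of the moment at which its call begins: read the wrist's pose just before it. camera_model takes no time and is no camera call.
- job_done(): hands the job in, once; it reports no verdict.
The state is a dict: "time_s": time; "qpos": joint angles; "qvel": joint speeds; "effort": joint torques, N m; "ee_pos": TCP position; "ee_rot": TCP orientation; "force": force on the tool from outside, world axes, zero at the start; "torque": the same for the moment, N m; "gripper_width": finger opening in mm.
Only numpy, scipy, OpenCV 4.12 (cv2) and the standard library are available. Lean on these libraries where they do the work, as an engineer would, in place of code of your own. Each camera call takes 0.05 s, during which the arm holds its last target. There are 200 camera calls.

## Working session

There is one attempt and no reset: what is moved stays moved. The work goes in short steps, Python scripts to look and compute and a tool call to move; the robot and the scene stay as the last step left them, time stands still between calls to the robot, and variables do not carry over. Pictures are saved under pics/ and viewed, about 8 in all and at most 12, crops included, and the job is handed in when it is done.

Besides the shell and the picture viewer there is one more tool, called after "Request:" by a JSON object that holds its "fn" and its "kwargs". arm_command: Moves the arm, as the interface text tells. Its arguments: {"type":"object","properties":{"deltas":{"type":"string"},"force":{"type":"number"}},"required":["deltas"]}

```bash
ls; mkdir -p pics; python3 - <<'E'
from workcell import *
import cv2
print(state())
for n in("scene","top"):
    m=camera_model(n);print(n,m)
    cv2.imwrite(f"pics/{n}0.png",grab_frame(n)[:,:,::-1])
print(camera_model("wrist"))
E
```

```text
pics
{'time_s': 0.0, 'qpos': array([ 6.88676730e+01,  1.83525813e+01,  8.97082244e+01,  6.45184027e-05,
        7.20438345e+01, -1.14595560e+00]), 'qvel': array([-0.02885552, -0.04840689, -0.0632185 ,  0.02309218, -0.07749869,
       -0.06914156]), 'effort': array([ 2.00644143e-03, -4.12451112e+01, -2.31977731e+01,  7.28337374e-02,
        4.57391236e-02, -1.35257110e-04]), 'ee_pos': array([196.34461894, 539.88451011, 213.09854365]), 'ee_rot': array([-1.79895382e+02, -2.15406532e-03,  1.60013607e+02]), 'force': array([-0.00429288,  0.11303621,  0.97297674]), 'torque': array([-0.0097939 ,  0.01025466, -0.03492321]), 'gripper_width': 91.10984484631388}
scene {'fx': 494.3503154156174, 'fy': 494.3503154156174, 'cx': 317.9419587607413, 'cy': 193.77587446336483, 'k1': -0.0019284421427258713, 'rvec': array([ 1.14243928,  2.27630268, -1.10204915]), 'tvec': array([ 323.75799528, -247.87648472, 1474.03060473])}
top {'fx': 401.63686159534484, 'fy': 401.63686159534484, 'cx': 320.685281508024, 'cy': 199.85228571878272, 'k1': -0.09216773168634555, 'rvec': array([ 2.17718606, -2.17430868,  0.13673918]), 'tvec': array([   7.93491682,  626.11376768, 1074.804195  ])}
{'fx': 316.6706700866904, 'fy': 316.6706700866904, 'cx': 321.84258906092197, 'cy': 198.87037118457732, 'k1': -0.009389984413368914, 'mount': array([[ 2.38149009e-04, -9.71068564e-01, -2.38800728e-01,
         6.60177627e+01],
       [ 9.99999775e-01,  8.14747189e-05,  6.65958679e-04,
         1.41978515e+00],
       [-6.27235316e-04, -2.38800833e-01,  9.71068365e-01,
        -1.70850344e+02],
       [ 0.00000000e+00,  0.00000000e+00,  0.00000000e+00,
         1.00000000e+00]])}
```

View pics/top0.png

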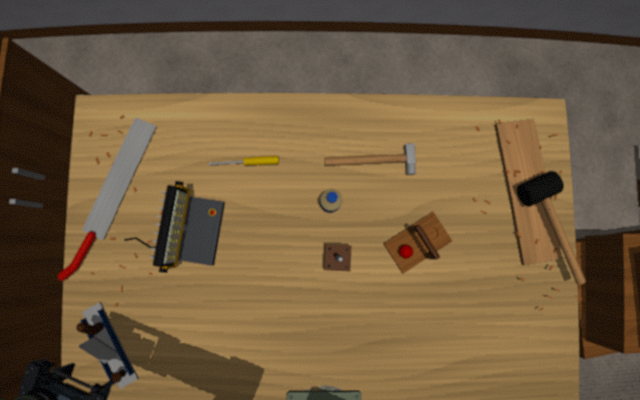

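View pics/scene0.png

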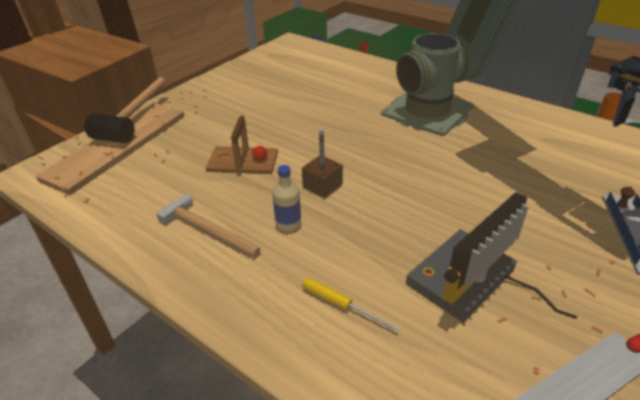

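The top view shows the lamp at about (190,228) with its ring at (212,212), the block at (338,257), the glue at (330,200), and the tray at (418,242) with the ball at (405,252). The scene view agrees. Next I'll zoom in on these.

```bash
cat > h.py <<'E'
from workcell import *
import cv2, numpy as np
from scipy.spatial.transform import Rotation as R
def cam(name,s=None):
    m=camera_model(name);K=np.array([[m['fx'],0,m['cx']],[0,m['fy'],m['cy']],[0,0,1]])
    if name!='wrist': Rc=R.from_rotvec(m['rvec']).as_matrix();t=np.array(m['tvec'])
    else:
        T=np.eye(4);T[:3,:3]=R.from_euler('xyz',s['ee_rot'],degrees=True).as_matrix();T[:3,3]=s['ee_pos']
        Ti=np.linalg.inv(T@m['mount']);Rc=Ti[:3,:3];t=Ti[:3,3]
    return K,np.array([m['k1'],0,0,0]),Rc,t
def proj(c,P):
    K,d,Rc,t=c; return cv2.projectPoints(np.array(P,float).reshape(-1,3),cv2.Rodrigues(Rc)[0],t,K,d)[0].reshape(-1,2)
def ray(c,uv):
    K,d,Rc,t=c; p=cv2.undistortPoints(np.array(uv,float).reshape(-1,1,2),K,d).reshape(-1,2)
    return -Rc.T@t,np.c_[p,np.ones(len(p))]@Rc
def at_z(c,uv,z):
    o,v=ray(c,uv); z=np.broadcast_to(z,len(v)); return o+v*((z-o[2])/v[:,2])[:,None]
E
python3 - <<'E'
from h import *
s=state();w=grab_frame('wrist');cv2.imwrite('pics/w0.png',w[:,:,::-1])
top=cv2.imread('pics/top0.png')
for n,(x,y) in dict(lamp=(150,175),mid=(315,180),).items(): pass
a=cv2.resize(top[170:280,145:235],None,fx=5,fy=5,interpolation=cv2.INTER_CUBIC)
b=cv2.resize(top[205:280,315:460],None,fx=5,fy=5,interpolation=cv2.INTER_CUBIC)
cv2.imwrite('pics/top_a.png',a)
cv2.imwrite('pics/top_b.png',b)
c=cam('top')
print(at_z(c,[[212,212],[338,257],[405,252],[330,200]],[26,58,28,130]))
E
```

```text
[[ 592.29362811  310.02099582   26.        ]
 [ 470.45905174  -36.94223743   58.        ]
 [ 482.43314531 -224.18397725   28.        ]
 [ 615.45281413  -12.83232469  130.        ]]
```

View pics/w0.png

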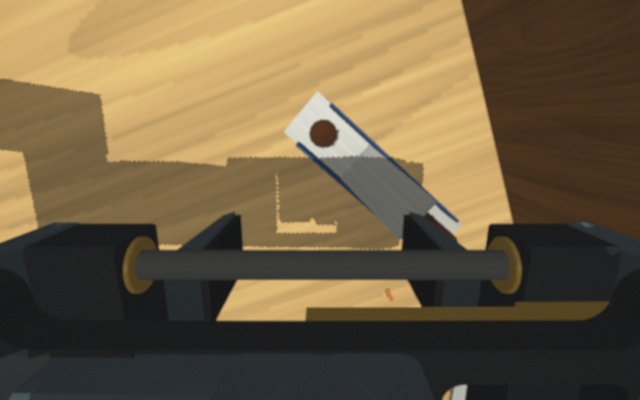

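View pics/top_b.png

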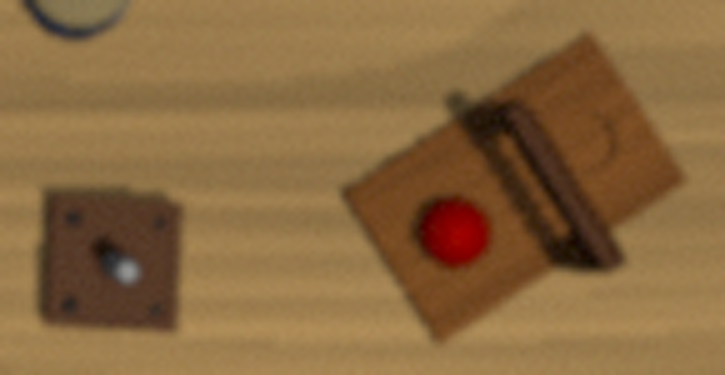

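The wrist view shows only the paint tray. In the top crop (x5), the block's screws centre at (114,263) and the punch head is at (127,270). The tray corners are (588,33), (685,180), (437,342) and (343,192), and the ball is at (453,232).

```bash
cat > plan.py <<'E'
from h import *
def plan(pos,yaw,n=None,hand=91,s=None,rot=None):
    """straight path, tool-down target; prints tool-frame rows rounded, and where they lead"""
    s=s or state();p=np.array(s['ee_pos']);r=R.from_euler('xyz',s['ee_rot'],degrees=True)
    rt=rot if rot is not None else R.from_euler('xyz',[180,0,yaw],degrees=True)
    dv=(r.inv()*rt).as_rotvec(degrees=True);d=np.array(pos)-p
    if n is None: n=max(1,int(np.ceil(max(np.linalg.norm(d)/55,np.linalg.norm(dv)/10))))
    for i in range(n):
        tgt=p+(np.array(pos)-p)*0 
        want=np.array(s['ee_pos'])+d*(i+1)/n
        v=np.round(r.inv().apply(want-p),1);w=np.round(dv/n,1)
        print(' '.join(f'{x:g}' for x in (*v,*w,hand)),end=';\n' if i%5==4 else '; ')
        p=p+r.apply(v);r=r*R.from_rotvec(w,degrees=True)
    print('\n->',p.round(1),r.as_euler('xyz',degrees=True).round(1))
E
python3 - <<'E'
from plan import *
c=cam('top')
f=lambda l:np.array(l)/5+[315-.4,205-.4]
print('block',at_z(c,f([[114,263]]),58),'head',at_z(c,f([[127,270]]),157))
t=at_z(c,f([[588,33],[685,180],[437,342],[343,192]]),12);print('tray',t.round(1),t.mean(0))
b=at_z(c,f([[453,232]]),32);print('ball',b)
plan([470,-130,270],85)
E
```

```text
block [[469.93168775 -35.34012329  58.        ]] head [[470.09881622 -35.62472832 157.        ]]
tray [[ 596.7 -308.4   12. ]
 [ 513.3 -362.3   12. ]
 [ 423.8 -218.5   12. ]
 [ 507.4 -166.6   12. ]] [ 510.28947523 -263.92588886   12.        ]
ball [[ 485.26187191 -223.86936456   32.        ]]
-34.7 -38.3 -4 -0 0 5.4 91; -38.2 -34.9 -4 -0 0 5.4 91; -41.3 -31.1 -4 -0 0 5.4 91; -44 -27.1 -4 -0 0 5.4 91; -46.4 -22.8 -4 -0 0 5.4 91;
-48.3 -18.4 -4 -0 0 5.4 91; -49.9 -13.7 -4 -0 0 5.4 91; -50.9 -9 -4 -0 0 5.4 91; -51.5 -4.1 -4 -0 0 5.4 91; -51.7 0.7 -4 -0 0 5.4 91;
-51.4 5.6 -4 -0 0 5.4 91; -50.7 10.3 -4 -0 0 5.4 91; -49.4 15.2 -4 -0 0 5.4 91; -47.8 19.7 -4 -0 0 5.4 91; 
-> [ 470. -130.  270.] [-1.80e+02  1.00e-01  8.44e+01]
```

View pics/top_a.png

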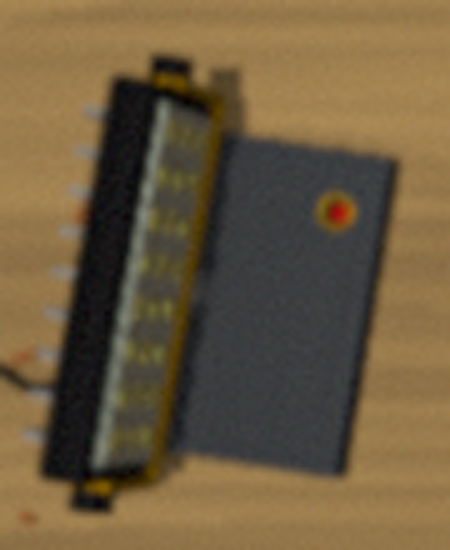

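The lamp crop shows the ring at (337,212), and the base's right edge runs from (398,158) to (345,475). Now I'll move to look at the block.

Request:
{"fn": "arm_command", "kwargs": {"deltas": "-35 -38 -4 0 0 5.4 91; -38 -35 -4 0 0 5.4 91; -41 -31 -4 0 0 5.4 91; -44 -27 -4 0 0 5.4 91; -46 -23 -4 0 0 5.4 91"}}

```text
time_s: 0.78
ee_pos: [294.1, 300.1, 233.9]
ee_rot: [180.0, 0.0, 132.9]
force: [0.9, -0.2, -0.3]
gripper_width: 91.0
```

Request:
{"fn": "arm_command", "kwargs": {"deltas": "-48 -18 -4 0 0 5.4 91; -50 -14 -4 0 0 5.4 91; -51 -9 -4 0 0 5.4 91; -52 -4 -4 0 0 5.4 91; -52 1 -4 0 0 5.4 91"}}

```text
time_s: 1.4
ee_pos: [392.5, 60.3, 254.1]
ee_rot: [180.0, -0.0, 105.8]
force: [1.1, 0.7, -0.5]
gripper_width: 91.2
```

Request:
{"fn": "arm_command", "kwargs": {"deltas": "-51 6 -4 0 0 5.4 91; -51 10 -4 0 0 5.4 91; -49 15 -4 0 0 5.4 91; -48 20 -4 0 0 5.4 91; 0 0 0 0 0 0 91"}}

```text
time_s: 2.02
ee_pos: [471.4, -131.9, 269.4]
ee_rot: [-180.0, 0.0, 84.2]
force: [-0.3, 1.0, -1.3]
gripper_width: 90.9
```

```bash
python3 - <<'E'
from plan import *
s=state();w=grab_frame('wrist');cv2.imwrite('pics/w1.png',w[:,:,::-1])
np.savez('w1.npz',**{k:s[k] for k in('ee_pos','ee_rot')})
print(s['time_s'],s['ee_pos'],s['ee_rot'],s['qpos'])
c=cam('wrist',s);print(proj(c,[[470,-35,58],[470,-35,157]]))
t=cam('top');f=lambda l:np.array(l)/5+[144.6,169.6]
e=at_z(t,f([[398,158],[345,475]]),26);d=e[0]-e[1];print('ring',at_z(t,f([[337,212]]),26),'edge',e,np.linalg.norm(d),'lamp yaw',np.degrees(np.arctan2(d[1],d[0]))+90)
E
```

```text
2.025 [ 471.39784948 -131.89030428  269.4237431 ] [-1.79988580e+02  2.41060058e-02  8.41723650e+01] [-1.69593082e+01  8.68107678e+00  9.45873659e+01 -2.65657761e-02
  7.67381100e+01 -1.11255750e+01]
[[311.07773901  95.9756758 ]
 [307.19224294  87.00406794]]
ring [[592.29362811 310.02099582  26.        ]] edge [[622.48017319 276.70732041  26.        ]
 [447.72775427 302.10596591  26.        ]] 176.58850220514606 lamp yaw 81.73049287183787
```

View pics/w1.png

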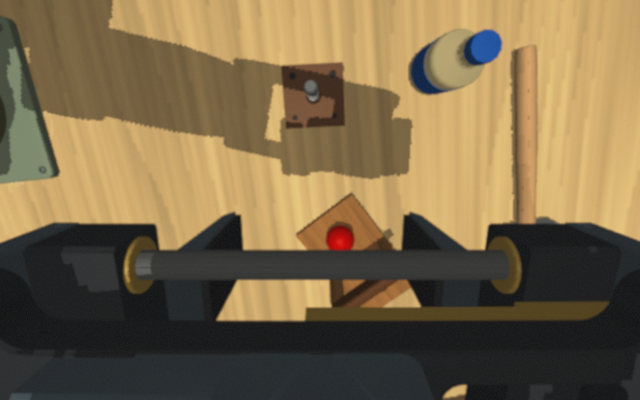

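The block centres at about (313,96) and the punch head is at (312,86), both close to the prediction. I'll crop once for precision.

```bash
python3 - <<'E'
import cv2
w=cv2.imread('pics/w1.png');cv2.imwrite('pics/w1c.png',cv2.resize(w[56:136,272:352],None,fx=7,fy=7,interpolation=cv2.INTER_CUBIC))
E
```

```text
(no output)
```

View pics/w1c.png

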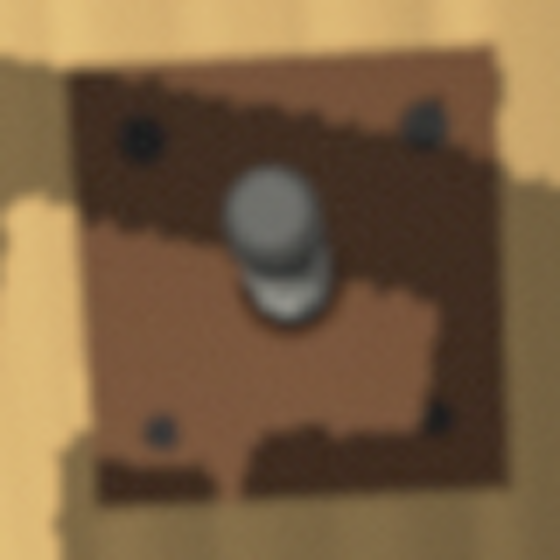

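```bash
python3 - <<'E'
from plan import *
s=dict(np.load('w1.npz'));c=cam('wrist',s)
f=lambda l:np.array(l)/7+[271.57,55.57]
b=at_z(c,f([[142,138],[425,126],[438,417],[162,431]]),58);print(b.round(1),b.mean(0))
h=at_z(c,f([[272,212]]),157);print(h)
plan([468,-35,185],90)
E
```

```text
[[450.7 -10.5  58. ]
 [496.6 -13.3  58. ]
 [494.5 -59.   58. ]
 [448.4 -56.6  58. ]] [472.53785868 -34.82326951  58.        ]
[[472.83177208 -34.35988373 157.        ]]
31.4 -3.9 28.1 -0 -0 -1.9 91; 31.6 -2.9 28.2 -0 -0 -1.9 91; 31.6 -1.8 28.1 -0 -0 -1.9 91; 
-> [468. -35. 185.] [-1.799e+02 -1.000e-01  9.000e+01]
```

Request:
{"fn": "arm_command", "kwargs": {"deltas": "32 -1 28 0 0 -2 91; 32 0 28 0 0 -2 91; 32 1 28 0 0 -2 91; 0 0 0 0 0 0 91"}}

```text
time_s: 2.58
ee_pos: [474.0, -30.6, 184.1]
ee_rot: [-179.7, -0.1, 90.7]
force: [0.3, -0.9, 1.4]
gripper_width: 91.3
```

```bash
python3 - <<'E'
from plan import *
print(state()['ee_pos'],state()['ee_rot'])
plan([471.5,-35,107],90)
E
```

```text
[473.98829976 -30.5862127  184.05439203] [-1.79681716e+02 -6.77407719e-02  9.06941967e+01]
-2.2 -1.1 38.5 -0.2 -0 0.3 91; -2.3 -1.1 38.6 -0.2 -0 0.3 91; 
-> [471.5 -35.  107. ] [ 1.799e+02 -1.000e-01  9.010e+01]
```

Request:
{"fn": "arm_command", "kwargs": {"deltas": "-4 -2.5 20 0 0 0 91; 0 0 28 0 0 0 91; 0 0 29 0 0 0 91; 0 0 0 0 0 0 91; 0 0 0 0 0 0 91", "force": 25}}

```text
time_s: 3.2
ee_pos: [475.0, -37.5, 110.4]
ee_rot: [179.9, 0.0, 90.4]
force: [0.3, 0.6, 0.3]
gripper_width: 90.9
```

```bash
python3 - <<'E'
from plan import *
s=state();print(s['ee_pos'],s['ee_rot'])
import time
for i in range(4):
  s=state();grab_frame('wrist');print(s['ee_pos'],s['ee_rot'],s['force'])
E
```

```text
[475.00577995 -37.54270757 110.42950097] [1.79852825e+02 1.70819919e-02 9.04224349e+01]
[475.00577995 -37.54270757 110.42950097] [1.79852825e+02 1.70819919e-02 9.04224349e+01] [0.30343731 0.5560012  0.29132012]
[475.18275762 -37.55870275 110.58052766] [1.79819358e+02 1.81049425e-02 9.04175636e+01] [ 0.0662214  -0.31452125 -0.31745566]
[475.15823629 -37.52785046 110.50261071] [1.79819184e+02 1.79694663e-02 9.04192317e+01] [-0.39748198  0.57543273  0.36569736]
[475.00029302 -37.49719023 110.32370138] [1.79837297e+02 1.44181015e-02 9.04175554e+01] [-0.0883172  -0.012736    0.05335286]
```

Request:
{"fn": "arm_command", "kwargs": {"deltas": "2 -3 3 0 0 0 91; 0 0 0 0 0 0 91; 0 0 0 0 0 0 91"}}

```text
time_s: 3.78
ee_pos: [471.0, -35.4, 105.9]
ee_rot: [180.0, -0.0, 90.4]
force: [-0.8, -1.1, 0.5]
gripper_width: 91.0
```

```bash
python3 - <<'E'
from plan import *
s=state();print(s['ee_pos'],s['ee_rot'])
w=grab_frame('wrist');cv2.imwrite('pics/w2.png',w[:,:,::-1])
c=cam('wrist',s);print(proj(c,[[472,-35,158],[472,-35,120]]),proj(c,s['ee_pos']))
E
```

```text
[471.0189813  -35.35172384 105.94243916] [ 1.79997109e+02 -3.12642514e-03  9.04209103e+01]
[[320.8897841  288.73615254]
 [321.09470824 252.04805285]] [[319.43977919 242.79876519]]
```

View pics/w2.png

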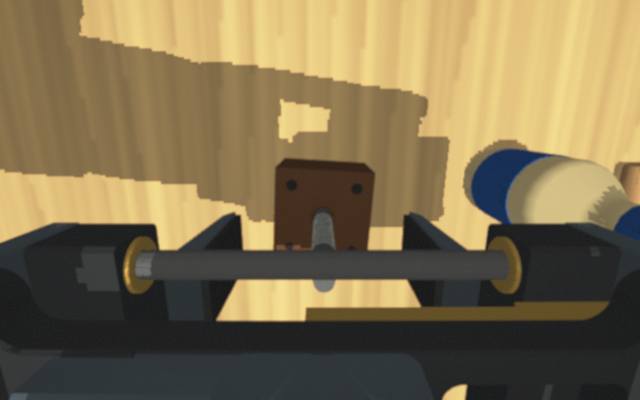

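The punch is between the open fingers, with its head at (324,287) and base at (321,213), about 1–2 mm towards +x. I'll nudge over and close.

Request:
{"fn": "arm_command", "kwargs": {"deltas": "0 1 0 0 0 0 91; 0 0 0 0 0 0 5; 0 0 0 0 0 0 5; 0 0 0 0 0 0 5; 0 0 0 0 0 0 5", "force": 25}}

```text
time_s: 4.45
ee_pos: [472.0, -35.4, 105.9]
ee_rot: [-180.0, -0.0, 90.4]
force: [-0.3, 0.6, -0.6]
gripper_width: 54.1
```

Request:
{"fn": "arm_command", "kwargs": {"deltas": "0 0 0 0 0 0 5; 0 0 0 0 0 0 5; 0 0 0 0 0 0 5"}}

```text
time_s: 4.82
ee_pos: [472.0, -35.4, 105.9]
ee_rot: [180.0, -0.0, 90.4]
force: [0.8, -0.0, 0.5]
gripper_width: 23.8
```

```bash
python3 - <<'E'
from plan import *
s=state();print(s)
E
```

```text
{'time_s': 4.825, 'qpos': array([-5.67915318e+00,  1.51251903e+01,  1.11679607e+02,  6.75274565e-03,
        5.31936987e+01, -6.10205040e+00]), 'qvel': array([ 0.02669646, -0.03353045,  0.07427693,  0.01727688,  0.01737821,
        0.02135706]), 'effort': array([ 3.09645075e-04, -3.39799047e+01, -1.90198731e+01,  5.87464753e-02,
        4.44539858e-02,  1.69509121e-04]), 'ee_pos': array([472.03199523, -35.35304983, 105.93890508]), 'ee_rot': array([ 1.79997930e+02, -5.21631747e-03,  9.04188517e+01]), 'force': array([ 0.76595893, -0.03371145,  0.49802768]), 'torque': array([-0.12916197,  0.0468332 ,  0.00037903]), 'gripper_width': 23.795449479354804}
```

Request:
{"fn": "arm_command", "kwargs": {"deltas": "0 0 0 0 0 0 5; 0 0 0 0 0 0 5; 0 0 0 0 0 0 5; 0 0 0 0 0 0 5"}}

```text
time_s: 5.32
ee_pos: [471.9, -35.4, 105.9]
ee_rot: [-180.0, 0.0, 90.4]
force: [-0.1, -1.1, 0.5]
gripper_width: 11.8
```

Request:
{"fn": "arm_command", "kwargs": {"deltas": "0 0 -20 0 0 0 5; 0 0 -35 0 0 0 5; 0 0 -45 0 0 0 5; 0 0 -45 0 0 0 5; 0 0 -20 0 0 0 5"}}

```text
time_s: 5.95
ee_pos: [473.0, -35.3, 273.6]
ee_rot: [179.7, 0.0, 90.4]
force: [0.6, -0.3, -1.6]
gripper_width: 11.4
```

```bash
python3 - <<'E'
from plan import *
s=state();print(s['ee_pos'],s['ee_rot'],s['force'])
w=grab_frame('wrist');cv2.imwrite('pics/w3.png',w[:,:,::-1]);cv2.imwrite('pics/sc3.png',grab_frame('scene')[:,:,::-1])
plan([575,190,270],100,hand=5)
E
```

```text
[472.99675627 -35.3314732  273.56136906] [1.79741016e+02 2.55333315e-03 9.04157671e+01] [ 0.61772605 -0.30024882 -1.61524316]
44.9 20.7 0.7 0.1 0 -1.9 5; 44.2 22.1 0.7 0.1 0 -1.9 5; 43.5 23.6 0.7 0.1 0 -1.9 5; 42.7 25 0.6 0.1 0 -1.9 5; 41.8 26.4 0.6 0.1 0 -1.9 5;

-> [575. 190. 270.] [-179.8    0.    99.9]
```

Request:
{"fn": "arm_command", "kwargs": {"deltas": "30 14 0 0 0 0 5; 52 25 0 0 0 0 5; 52 25 0 0 0 0 5; 52 25 0 0 0 0 5; 40 18 0 0 0 0 5"}}

```text
time_s: 6.68
ee_pos: [577.5, 193.5, 268.6]
ee_rot: [-179.8, 0.0, 90.5]
force: [0.3, -0.9, -1.2]
gripper_width: 11.7
```

Request:
{"fn": "arm_command", "kwargs": {"deltas": "8 4 0 0 0 0 5; 0 0 0 0 0 0 5; 0 0 0 0 0 0 5"}}

```text
time_s: 7.05
ee_pos: [580.8, 198.1, 270.6]
ee_rot: [-179.9, 0.0, 90.4]
force: [-0.8, -0.5, -0.9]
gripper_width: 11.8
```

```bash
python3 - <<'E'
from plan import *
s=state();print(s['ee_pos'],s['ee_rot'],s['force'])
w=grab_frame('wrist');cv2.imwrite('pics/w4.png',w[:,:,::-1]);t=grab_frame('top');sc=grab_frame('scene')
cv2.imwrite('pics/sc4.png',sc[:,:,::-1])
np.savez('w4.npz',**{k:s[k] for k in('ee_pos','ee_rot')})
c=cam('wrist',s);print('pred ring',proj(c,[[592.3,310,26]]),'pred tip',proj(c,s['ee_pos']-[0,0,98]))
top=np.hstack([cv2.resize(w[60:300,220:440],None,fx=2,fy=2)[:,:,::-1],])
y=proj(cam('scene'),[s['ee_pos']-[0,0,98]])[0].astype(int);print(y)
b=cv2.resize(sc[max(0,y[1]-130):y[1]+30,y[0]-40:y[0]+40],(240,480))[:,:,::-1]
cv2.imwrite('pics/m4.png',np.hstack([top,b]))
E
```

```text
[580.75312188 198.12330796 270.61593446] [-1.79941944e+02  4.15655200e-02  9.03540201e+01] [-0.78439185 -0.46263551 -0.94403284]
pred ring [[330.80393942  84.74897292]] pred tip [[320.37961948 200.9721787 ]]
[385 186]
```

View pics/m4.png

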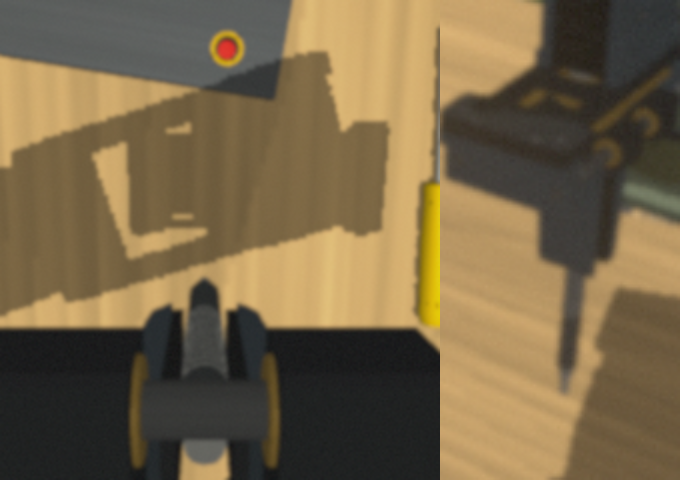

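The ring is at about (333.5,84) in the wrist frame and the punch tip is at (322,200). The punch hangs straight.

```bash
python3 - <<'E'
from plan import *
s=dict(np.load('w4.npz'));c=cam('wrist',s)
print('ring',at_z(c,[[333.5,84]],26),'tip',at_z(c,[[322,200]],172.6))
plan([594,310,145],90.4,hand=5)
E
```

```text
ring [[595.6358848  310.90349078  26.        ]] tip [[582.16619415 199.00621211 172.6       ]]
27.9 3.4 31.6 0 0 -0 5; 27.9 3.4 31.6 0 0 -0 5; 28 3.3 31.5 0 0 -0 5; 27.9 3.4 31.6 0 0 -0 5; 
-> [594. 310. 145.] [180.    0.   90.3]
```

Request:
{"fn": "arm_command", "kwargs": {"deltas": "28 3.5 31.5 0 0 0 5; 28 3.5 31.5 0 0 0 5; 28 3.5 31.5 0 0 0 5; 28 3 31.5 0 0 0 5; 0 0 0 0 0 0 5"}}

```text
time_s: 7.82
ee_pos: [592.4, 311.7, 142.0]
ee_rot: [-179.7, 0.1, 90.5]
force: [-0.8, -0.6, -1.2]
gripper_width: 11.7
```

Request:
{"fn": "arm_command", "kwargs": {"deltas": "0 0 0 0 0 0 5; 0 0 0 0 0 0 5"}}

```text
time_s: 8.07
ee_pos: [594.9, 310.7, 146.9]
ee_rot: [179.8, -0.1, 90.3]
force: [-0.1, -0.7, -0.4]
gripper_width: 11.4
```

```bash
python3 - <<'E'
from plan import *
s=state();print(s['ee_pos'],s['ee_rot'],s['force'])
np.savez('w5.npz',**{k:s[k] for k in('ee_pos','ee_rot')})
w=grab_frame('wrist');sc=grab_frame('scene')
c=cam('wrist',s);q=cam('scene');tip=s['ee_pos']-[0,0,98]
print('wrist pred tip,ring',proj(c,[tip,[594,310,26]]),'scene',proj(q,[tip,[594,310,26]]))
y=proj(q,[[594,310,40]])[0].astype(int);u=proj(c,[tip])[0].astype(int);print(y,u)
a=cv2.resize(w[u[1]-60:u[1]+60,u[0]-50:u[0]+50],(400,480),interpolation=cv2.INTER_CUBIC)
b=cv2.resize(sc[y[1]-40:y[1]+20,y[0]-25:y[0]+25],(400,480),interpolation=cv2.INTER_CUBIC)
cv2.imwrite('pics/m5.png',np.hstack([a,b])[:,:,::-1])
E
```

```text
[594.90514037 310.6767274  146.91201281] [ 1.79839915e+02 -6.23485879e-02  9.03464032e+01] [-0.09682581 -0.6535414  -0.41479724]
wrist pred tip,ring [[319.95326715 201.16974925]
 [319.06620395 195.94237448]] scene [[429.11059344 263.89888608]
 [427.58460487 271.70201477]]
[428 266] [319 201]
```

View pics/m5.png

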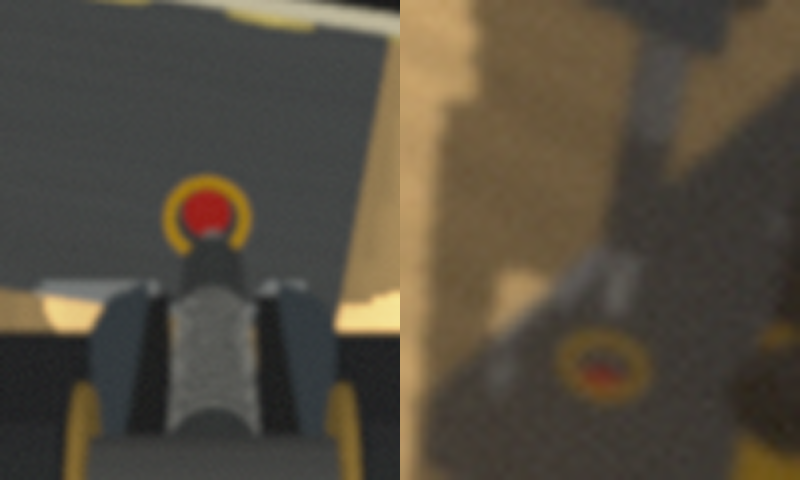

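The ring is at wrist (321,195) and the tip at (322,200), so the tip is within about 1–1.5 mm of the axis. I'll nudge and descend.

Request:
{"fn": "arm_command", "kwargs": {"deltas": "-1.5 -1 8 0 0 0 5; 0 0 9 0 0 0 5; 0 0 6 0 0 0 5; 0 0 0 0 0 0 5; 0 0 0 0 0 0 5"}}

```text
time_s: 8.8
ee_pos: [593.2, 310.2, 122.0]
ee_rot: [180.0, -0.0, 90.4]
force: [-0.1, 0.2, -0.9]
gripper_width: 11.2
```

Request:
{"fn": "arm_command", "kwargs": {"deltas": "0 0 3 0 0 0 5; 0 0 0 0 0 0 5; 0 0 0 0 0 0 5"}}

```text
time_s: 9.18
ee_pos: [593.1, 310.0, 119.0]
ee_rot: [180.0, -0.0, 90.4]
force: [0.1, -0.1, -1.8]
gripper_width: 11.3
```

Request:
{"fn": "arm_command", "kwargs": {"deltas": "0 0 2 0 0 0 5; 0 0 0 0 0 0 5; 0 0 0 0 0 0 5"}}

```text
time_s: 9.55
ee_pos: [593.2, 310.1, 117.4]
ee_rot: [180.0, -0.0, 90.4]
force: [0.7, -0.7, 1.3]
gripper_width: 11.5
```

Request:
{"fn": "arm_command", "kwargs": {"deltas": "0 0 1.5 0 0 0 5; 0 0 0 0 0 0 5; 0 0 0 0 0 0 5"}}

```text
time_s: 9.93
ee_pos: [593.2, 310.1, 115.7]
ee_rot: [180.0, -0.0, 90.4]
force: [0.5, 0.3, 2.7]
gripper_width: 11.8
```

Request:
{"fn": "arm_command", "kwargs": {"deltas": "0 0 1.5 0 0 0 5; 0 0 0 0 0 0 5; 0 0 0 0 0 0 5"}}

```text
time_s: 10.3
ee_pos: [593.2, 310.1, 114.2]
ee_rot: [180.0, -0.0, 90.4]
force: [1.0, 0.0, 4.0]
gripper_width: 11.5
```

Request:
{"fn": "arm_command", "kwargs": {"deltas": "0 0 1 0 0 0 5; 0 0 0 0 0 0 5; 0 0 0 0 0 0 5"}}

```text
time_s: 10.68
ee_pos: [593.3, 310.1, 113.7]
ee_rot: [179.9, -0.0, 90.4]
force: [0.1, -0.3, 6.1]
gripper_width: 11.5
```

```bash
python3 - <<'E'
from plan import *
s=state();print(s['ee_pos'],s['force'])
t=grab_frame('top');o=cv2.imread('pics/top0.png')[:,:,::-1]
cv2.imwrite('pics/top5.png',t[:,:,::-1])
sc=grab_frame('scene');o2=cv2.imread('pics/sc4.png')[:,:,::-1]
m=lambda i:i[190:260,176:192].mean((0,1)); print(m(t),m(o))
m=lambda i:i[200:260,490:525].mean((0,1)); print(m(sc),m(o2))
E
```

```text
[593.31903696 310.13063358 113.72524852] [ 0.14150293 -0.34766513  6.10852922]
[61.53928571 67.775      54.56607143] [66.00625    60.94285714 46.02142857]
[108.23428571  95.27619048  76.75857143] [112.84857143  98.72333333  78.56761905]
```

The force was 7 N net at 113.7 mm, so the switch bottomed out at a tip height of 16 mm. Next I'll lift and return to the block.

Request:
{"fn": "arm_command", "kwargs": {"deltas": "0 0 -15 0 0 0 5; 0 0 -35 0 0 0 5; 0 0 -45 0 0 0 5; -20 -7 -35 0 0 0 5; -40 -14 -10 0 0 0 5"}}

```text
time_s: 11.4
ee_pos: [573.1, 250.4, 255.4]
ee_rot: [179.8, -0.1, 90.5]
force: [0.6, -0.9, -2.0]
gripper_width: 11.7
```

Request:
{"fn": "arm_command", "kwargs": {"deltas": "-55 -19 0 0 0 0 5; -57 -20 0 0 0 0 5; -57 -20 0 0 0 0 5; -55 -19 0 0 0 0 5; -40 -14 0 0 0 0 5"}}

```text
time_s: 12.02
ee_pos: [480.7, -16.8, 253.0]
ee_rot: [-179.9, 0.0, 90.4]
force: [1.4, -0.4, -0.3]
gripper_width: 11.6
```

Request:
{"fn": "arm_command", "kwargs": {"deltas": "-18 -6 0 0 0 0 5; 0 0 0 0 0 0 5; 0 0 0 0 0 0 5"}}

```text
time_s: 12.4
ee_pos: [476.5, -32.3, 252.9]
ee_rot: [-180.0, -0.0, 90.4]
force: [0.8, 0.2, -1.1]
gripper_width: 11.5
```

```bash
python3 - <<'E'
from plan import *
s=state();print(s['ee_pos'],s['ee_rot'],s['force'])
plan([472,-35.4,170],90.4,hand=5)
E
```

```text
[476.53286302 -32.28549209 252.93108974] [-1.79983823e+02 -3.73636985e-02  9.04251265e+01] [ 0.78499008  0.1901566  -1.0838628 ]
-1.6 -2.3 41.5 -0 -0 0 5; -1.5 -2.2 41.4 -0 -0 0 5; 
-> [472.  -35.4 170. ] [-180.    -0.    90.4]
```

Request:
{"fn": "arm_command", "kwargs": {"deltas": "-3 -4.5 36 0 0 0 5; 0 0 40 0 0 0 5; 0 0 5 0 0 0 5; 0 0 0 0 0 0 5; 0 0 0 0 0 0 5"}}

```text
time_s: 13.02
ee_pos: [473.4, -35.7, 173.5]
ee_rot: [179.8, 0.0, 90.4]
force: [-0.2, -0.0, -1.1]
gripper_width: 11.7
```

```bash
python3 - <<'E'
from plan import *
s=state();print(s['ee_pos'],s['ee_rot'],s['force'])
w=grab_frame('wrist');sc=grab_frame('scene')
c=cam('wrist',s);q=cam('scene');P=[s['ee_pos']-[0,0,97.7],[472,-35.4,58]]
print(proj(c,P),proj(q,P));u=proj(c,P)[1].astype(int);y=proj(q,P)[1].astype(int);print(u,y)
a=cv2.resize(w[u[1]-60:u[1]+60,u[0]-50:u[0]+50],(400,480),interpolation=cv2.INTER_CUBIC)
b=cv2.resize(sc[y[1]-40:y[1]+20,y[0]-25:y[0]+25],(400,480),interpolation=cv2.INTER_CUBIC)
cv2.imwrite('pics/m6.png',np.hstack([a,b])[:,:,::-1])
E
```

```text
[473.38436347 -35.67039979 173.53636543] [1.79810184e+02 9.52720367e-03 9.04466387e+01] [-0.18679278 -0.01966239 -1.09136464]
[[319.89227078 201.11558753]
 [318.45556579 196.11204185]] [[320.89017464 160.29575902]
 [321.47421569 166.25541844]]
[318 196] [321 166]
```

View pics/m6.png

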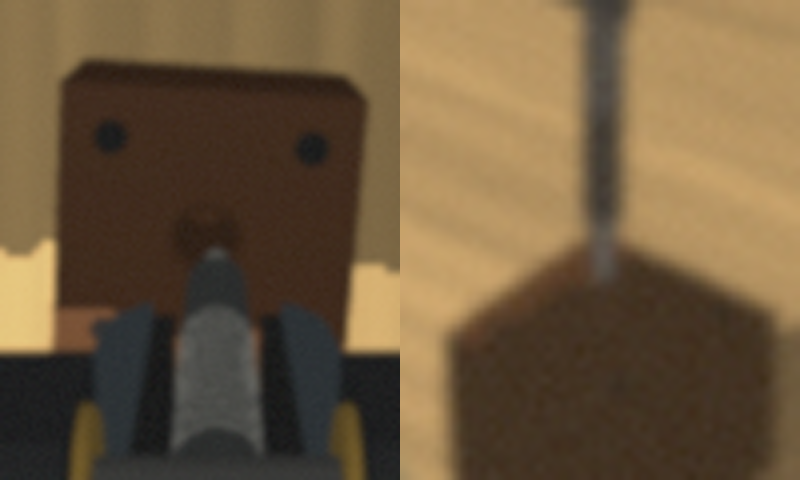

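The hole is at wrist (319.5,194) and the tip at (322,198.5), so the tip is about 2 mm too far in +x. I'll nudge and insert slowly.

Request:
{"fn": "arm_command", "kwargs": {"deltas": "0 -1.8 3 0 0 0 5; 0 0 7 0 0 0 5; 0 0 0 0 0 0 5; 0 0 0 0 0 0 5"}}

```text
time_s: 13.62
ee_pos: [470.2, -35.9, 161.8]
ee_rot: [-180.0, -0.0, 90.4]
force: [-0.1, -0.2, -1.5]
gripper_width: 11.3
```

Request:
{"fn": "arm_command", "kwargs": {"deltas": "0 0 6 0 0 0 5; 0 0 6 0 0 0 5; 0 0 0 0 0 0 5"}}

```text
time_s: 14.0
ee_pos: [469.7, -35.9, 149.2]
ee_rot: [-179.9, -0.0, 90.4]
force: [-0.3, -0.4, -1.1]
gripper_width: 11.5
```

Request:
{"fn": "arm_command", "kwargs": {"deltas": "0.4 1.9 4 0 0 0 5; 0 0 4 0 0 0 5; 0 0 0 0 0 0 5; 0 0 0 0 0 0 5"}}

```text
time_s: 14.5
ee_pos: [472.2, -35.5, 142.0]
ee_rot: [180.0, -0.0, 90.4]
force: [0.1, 0.5, -0.9]
gripper_width: 11.5
```

Request:
{"fn": "arm_command", "kwargs": {"deltas": "0 0 5 0 0 0 5; 0 0 5 0 0 0 5; 0 0 0 0 0 0 5; 0 0 0 0 0 0 5"}}

```text
time_s: 15.0
ee_pos: [472.2, -35.5, 131.9]
ee_rot: [180.0, -0.0, 90.4]
force: [0.1, -0.8, -2.0]
gripper_width: 11.7
```

Request:
{"fn": "arm_command", "kwargs": {"deltas": "0 0 6 0 0 0 5; 0 0 6 0 0 0 5; 0 0 0 0 0 0 5; 0 0 0 0 0 0 5"}}

```text
time_s: 15.5
ee_pos: [472.1, -35.5, 119.9]
ee_rot: [-180.0, -0.0, 90.4]
force: [-0.1, 1.1, -0.8]
gripper_width: 11.5
```

Request:
{"fn": "arm_command", "kwargs": {"deltas": "0 0 6 0 0 0 5; 0 0 5 0 0 0 5; 0 0 0 0 0 0 5; 0 0 0 0 0 0 5"}}

```text
time_s: 16.0
ee_pos: [472.1, -35.5, 108.8]
ee_rot: [-180.0, -0.0, 90.4]
force: [-0.5, -0.4, -0.3]
gripper_width: 11.5
```

Request:
{"fn": "arm_command", "kwargs": {"deltas": "0 0 2 0 0 0 5; 0 0 0 0 0 0 5; 0 0 0 0 0 0 91; 0 0 0 0 0 0 91; 0 0 0 0 0 0 91"}}

```text
time_s: 16.62
ee_pos: [472.4, -35.4, 107.1]
ee_rot: [180.0, -0.0, 90.4]
force: [0.5, -0.3, 0.4]
gripper_width: 38.6
```

Request:
{"fn": "arm_command", "kwargs": {"deltas": "0 0 0 0 0 0 91; 0 0 0 0 0 0 91; 0 0 0 0 0 0 91; 0 0 0 0 0 0 91; 0 0 0 0 0 0 91"}}

```text
time_s: 17.25
ee_pos: [472.1, -35.5, 106.9]
ee_rot: [-180.0, -0.0, 90.4]
force: [-0.1, 0.5, -0.3]
gripper_width: 88.2
```

Request:
{"fn": "arm_command", "kwargs": {"deltas": "0 0 -10 0 0 0 91; 0 0 -25 0 0 0 91; 0 0 -40 0 0 0 91; 0 0 -40 0 0 0 91; 0 0 -35 0 0 0 91"}}

```text
time_s: 17.88
ee_pos: [472.3, -35.5, 259.3]
ee_rot: [179.9, 0.0, 90.4]
force: [0.1, -0.1, -0.4]
gripper_width: 90.9
```

```bash
python3 - <<'E'
from plan import *
s=state();print(s['time_s'],s['ee_pos'],s['ee_rot'],s['gripper_width'])
plan([440,-320,270],32.4)
E
```

```text
17.875 [472.25248965 -35.48803708 259.30491572] [1.79887979e+02 5.28441529e-03 9.04145850e+01] 90.90131642062295
-47.4 -5.7 -1.8 0 -0 9.7 91; -47.6 2.3 -1.8 0 -0 9.7 91; -46.6 10.4 -1.8 0 -0 9.7 91; -44.2 18 -1.8 0 -0 9.7 91; -40.5 25.3 -1.7 0 -0 9.7 91;
-35.7 31.7 -1.8 0 -0 9.7 91; 
-> [ 440. -320.  270.] [ 1.799e+02 -1.000e-01  3.220e+01]
```

Request:
{"fn": "arm_command", "kwargs": {"deltas": "-47 -6 -2 0 0 9.7 91; -48 2 -2 0 0 9.7 91; -47 10 -2 0 0 9.7 91; -44 18 -2 0 0 9.7 91; -41 25 -2 0 0 9.7 91"}}

```text
time_s: 18.5
ee_pos: [443.4, -274.3, 267.8]
ee_rot: [179.9, -0.0, 41.6]
force: [0.7, -1.0, 0.7]
gripper_width: 90.8
```

Request:
{"fn": "arm_command", "kwargs": {"deltas": "-36 32 -2 0 0 9.7 91; 0 0 0 0 0 0 91; 0 0 0 0 0 0 91; 0 0 0 0 0 0 91"}}

```text
time_s: 19.0
ee_pos: [438.4, -319.5, 269.2]
ee_rot: [-180.0, -0.0, 32.3]
force: [-0.5, 0.3, 0.0]
gripper_width: 90.8
```

```bash
python3 - <<'E'
from plan import *
s=state();print(s['ee_pos'],s['ee_rot'])
np.savez('w7.npz',**{k:s[k] for k in('ee_pos','ee_rot')})
w=grab_frame('wrist');cv2.imwrite('pics/w7.png',w[:,:,::-1])
sc=grab_frame('scene')
y=proj(cam('scene'),[[472,-35,100]])[0].astype(int)
b=cv2.resize(sc[y[1]-50:y[1]+50,y[0]-40:y[0]+40],(320,400))
cv2.imwrite('pics/m7.png',np.hstack([cv2.resize(w[0:250,170:470],(480,400)),b])[:,:,::-1])
E
```

```text
[ 438.40907014 -319.50504749  269.22548108] [-1.79992640e+02 -2.30598118e-02  3.23266595e+01]
```

View pics/m7.png

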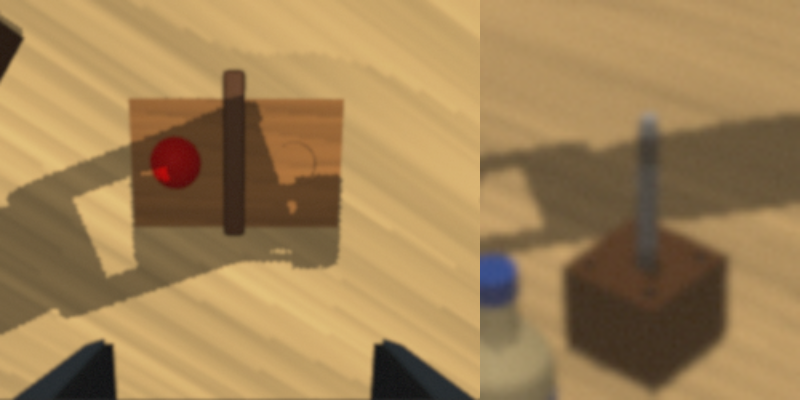

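The punch stands in its block. The crossbar is at crop (234,152), aligned with the image columns, and the ball is at (175.5,162.5).

```bash
python3 - <<'E'
from plan import *
s=dict(np.load('w7.npz'));c=cam('wrist',s);f=lambda l:np.array(l)/1.6+[170-.3,-.3]
b=at_z(c,f([[129.5,99.5],[343,99.5],[338,226],[134,226]]),12);print(b.round(1),b.mean(0));
d=b[1]+b[2]-b[0]-b[3];print('tray yaw',np.degrees(np.arctan2(-d[1],-d[0])))
print('bar',at_z(c,f([[234.5,70],[234,152],[234,235]]),[110,110,110]),'ball',at_z(c,f([[175.5,162.5]]),32))
plan([510.5,-264,160],32.4)
E
```

```text
[[ 509.6 -167.7   12. ]
 [ 599.6 -309.8   12. ]
 [ 516.7 -362.7   12. ]
 [ 425.8 -219.1   12. ]] [ 512.92443174 -264.8305082    12.        ]
tray yaw 122.33359541231064
bar [[ 554.66176341 -239.17453724  110.        ]
 [ 514.69375358 -263.88711187  110.        ]
 [ 471.42619329 -291.01952147  110.        ]] ball [[ 488.35093433 -225.3781403    32.        ]]
30.2 -2.8 36.4 0 -0 -0 91; 30.1 -2.8 36.4 0 -0 -0 91; 30.2 -2.9 36.4 0 -0 -0 91; 
-> [ 510.5 -264.   160. ] [180.   -0.   32.3]
```

Request:
{"fn": "arm_command", "kwargs": {"deltas": "30.5 -2.6 35 0 0 0 91; 30.5 -2.6 35 0 0 0 91; 30.5 -2.6 35 0 0 0 91; 0 0 0 0 0 0 91; 0 0 0 0 0 0 91"}}

```text
time_s: 19.73
ee_pos: [511.8, -265.4, 164.9]
ee_rot: [179.9, -0.0, 32.3]
force: [0.7, -0.7, 0.4]
gripper_width: 91.1
```

Request:
{"fn": "arm_command", "kwargs": {"deltas": "0 0 0 0 0 0 91; 0 0 0 0 0 0 91"}}

```text
time_s: 19.98
ee_pos: [511.5, -266.1, 165.2]
ee_rot: [179.9, -0.1, 32.2]
force: [-0.2, -0.3, 0.0]
gripper_width: 91.2
```

Request:
{"fn": "arm_command", "kwargs": {"deltas": "1 -1.5 20 0 0 0 91; 0 0 25 0 0 0 91; 0 0 25 0 0 0 91; 0 0 16 0 0 0 91; 0 0 0 0 0 0 91"}}

```text
time_s: 20.6
ee_pos: [510.9, -263.4, 77.2]
ee_rot: [-179.9, 0.0, 32.2]
force: [-0.2, -0.8, 0.5]
gripper_width: 91.2
```

Request:
{"fn": "arm_command", "kwargs": {"deltas": "0 0 0 0 0 0 60; 0 0 0 0 0 0 60; 0 0 0 0 0 0 60; 0 0 0 0 0 0 30; 0 0 0 0 0 0 30", "force": 5}}

```text
time_s: 21.22
ee_pos: [511.6, -263.5, 78.0]
ee_rot: [180.0, -0.0, 32.2]
force: [-0.0, -0.6, -0.1]
gripper_width: 44.1
```

```bash
python3 - <<'E'
from plan import *
s=state();print(s['ee_pos'],s['ee_rot'],s['gripper_width'],s['force'])
w=grab_frame('wrist').astype(int);cv2.imwrite('pics/w8.png',w[:,:,::-1].astype('uint8'))
c=cam('wrist',s);m=(w[:,:,0]>110)&(w[:,:,1]<50)&(w[:,:,2]<50);v,u=np.nonzero(m);print('red',len(u),u.min() if len(u) else 0,u.max(),v.min(),v.max())
p=s['ee_pos'];print(proj(c,[[511.5,-264.2,110],[486.5,-224.5,32]]))
# dark-bar columns in front of the fingers (between tips)
for r in (150,165,180): print(r,w[r,270:375:3].sum(1))
E
```

```text
[ 511.61238228 -263.49379492   78.02700645] [ 1.79994845e+02 -8.68110959e-03  3.22170217e+01] 44.071809410253294 [-0.01764059 -0.64829754 -0.06063096]
red 1366 233 285 191 238
[[323.38791491 269.89092029]
 [257.53845823 220.22832335]]
150 [230 230 231 232 228 234 232 232 228 229 227 228 227 230 226 200 192 192
 188 187 189 189 207 217 229 226 230 222 227 232 230 229 231 225 229]
165 [215 212 212 215 209 213 216 218 218 219 225 221 223 223 187 129 134 133
 132 132 140 130 130 136 228 230 223 231 229 234 231 234 231 229 230]
180 [236 239 237 236 232 238 235 234 231 238 233 237 239 240 157 139 152 156
 147 153 151 153 150 140 184 232 227 222 230 225 223 229 232 223 216]
```

Request:
{"fn": "arm_command", "kwargs": {"deltas": "0 0 0 0 0 0 20; 0 0 0 0 0 0 17; 0 0 0 0 0 0 14; 0 0 0 0 0 0 11; 0 0 0 0 0 0 8"}}

```text
time_s: 21.9
ee_pos: [511.7, -263.6, 77.9]
ee_rot: [180.0, -0.0, 32.2]
force: [-1.0, -0.4, -1.3]
gripper_width: 13.6
```

Request:
{"fn": "arm_command", "kwargs": {"deltas": "0 0 0 0 0 0 5; 0 0 0 0 0 0 5; 0 0 0 0 0 0 5; 0 0 0 0 0 0 5", "force": 30}}

```text
time_s: 22.4
ee_pos: [511.7, -263.5, 77.9]
ee_rot: [180.0, -0.0, 32.2]
force: [0.7, -0.4, 0.6]
gripper_width: 13.9
```

Gripped at 14 mm. Now a gentle lift.

Request:
{"fn": "arm_command", "kwargs": {"deltas": "0 0 -4 0 0 0 5; 0 0 -8 0 0 0 5; 0 0 -12 0 0 0 5; 0 0 -16 0 0 0 5; 0 0 -18 0 0 0 5"}}

```text
time_s: 23.02
ee_pos: [511.6, -263.5, 137.3]
ee_rot: [180.0, -0.0, 32.2]
force: [-0.1, 0.4, -3.8]
gripper_width: 13.7
```

Request:
{"fn": "arm_command", "kwargs": {"deltas": "0 0 -18 0 0 0 5; 0 0 -18 0 0 0 5; 0 0 -18 0 0 0 5; 0 0 -18 0 0 0 5; 0 0 -16 0 0 0 5"}}

```text
time_s: 23.65
ee_pos: [511.6, -263.5, 225.7]
ee_rot: [179.9, -0.0, 32.2]
force: [-0.4, -1.5, -3.8]
gripper_width: 13.6
```

Request:
{"fn": "arm_command", "kwargs": {"deltas": "0 0 -14 0 0 0 5; 0 0 -10 0 0 0 5; 0 0 -6 0 0 0 5; 0 0 0 0 0 0 5; 0 0 0 0 0 0 5"}}

```text
time_s: 24.28
ee_pos: [511.3, -263.4, 253.3]
ee_rot: [-179.9, 0.0, 32.2]
force: [-0.8, 0.4, -4.2]
gripper_width: 13.9
```

```bash
python3 - <<'E'
from plan import *
s=state();print(s['ee_pos'],s['ee_rot'],s['gripper_width'],s['force'],s['torque'])
w=grab_frame('wrist').astype(int);cv2.imwrite('pics/w9.png',w[:,:,::-1].astype('uint8'))
m=(w[:,:,0]>110)&(w[:,:,1]<50)&(w[:,:,2]<50);v,u=np.nonzero(m);print('red',len(u),u.min(),u.max(),v.min(),v.max())
# lamp: yaw 81.7, ring bias-corrected at tip contact
yaw=np.radians(81.7);ex=np.array([np.cos(yaw),np.sin(yaw)]);ey=np.array([-ex[1],ex[0]])
L=np.array([593.5,310.2])+40*ex+55*ey;print('lamp',L)
spot=L-110*ex;print('spot',spot)
ty=np.radians(s['ee_rot'][2]+90);tx=np.array([np.cos(ty),np.sin(ty)])
tgt=spot-47*tx;print('tcp target',tgt)
d=tgt-s['ee_pos'][:2];r=R.from_euler('xyz',s['ee_rot'],degrees=True);print('tool delta',r.inv().apply([*d,0]),np.hypot(*d))
E
```

```text
[ 511.26182235 -263.35877454  253.28324562] [-1.79930530e+02  3.44441721e-02  3.22143718e+01] 13.932884945630041 [-0.76887917  0.36288857 -4.20178551] [-0.1244406   0.11057147  0.01802739]
red 1287 231 282 192 222
lamp [544.85032964 357.72062262]
spot [528.97114753 248.87278582]
tcp target [554.0263077  209.10799047]
tool delta [ 2.88047852e+02 -3.76937660e+02  2.83864662e-01] 474.39819271765697
```

The ball is still in its pocket. Now carry it over with gentle ramps.

Request:
{"fn": "arm_command", "kwargs": {"deltas": "6 -8 -5 0 0 0 5; 12 -16 -8 0 0 0 5; 18 -24 -8 0 0 0 5; 24.5 -32 -4 0 0 0 5; 28 -36.5 0 0 0 0 5"}}

```text
time_s: 24.95
ee_pos: [524.6, -115.5, 280.2]
ee_rot: [179.9, -0.1, 32.2]
force: [0.9, -1.0, -3.3]
gripper_width: 13.4
```

Request:
{"fn": "arm_command", "kwargs": {"deltas": "28 -36.5 0 0 0 0 5; 28 -36.5 0 0 0 0 5; 28 -36.5 0 0 0 0 5; 28 -36.5 0 0 0 0 5; 28 -36.5 0 0 0 0 5"}}

```text
time_s: 25.58
ee_pos: [544.9, 114.1, 279.9]
ee_rot: [-180.0, -0.1, 32.3]
force: [2.4, -0.2, -3.9]
gripper_width: 14.1
```

Request:
{"fn": "arm_command", "kwargs": {"deltas": "24 -31.5 0 0 0 0 5; 18 -23.5 0 0 0 0 5; 12 -16 0 0 0 0 5; 6 -8 0 0 0 0 5; 0 0 0 0 0 0 5"}}

```text
time_s: 26.2
ee_pos: [554.0, 210.2, 279.0]
ee_rot: [180.0, 0.0, 32.2]
force: [0.1, -0.5, -3.5]
gripper_width: 13.5
```

Request:
{"fn": "arm_command", "kwargs": {"deltas": "0 0 4 0 0 0 5; 0 0 10 0 0 0 5; 0 0 16 0 0 0 5; 0 0 18 0 0 0 5; 0 0 18 0 0 0 5"}}

```text
time_s: 26.82
ee_pos: [553.7, 209.6, 211.1]
ee_rot: [-180.0, 0.1, 32.2]
force: [0.3, -0.4, -3.2]
gripper_width: 13.7
```

Request:
{"fn": "arm_command", "kwargs": {"deltas": "0 0 18 0 0 0 5; 0 0 12 0 0 0 5; 0 0 6 0 0 0 5; 0 0 0 0 0 0 5; 0 0 0 0 0 0 5"}}

```text
time_s: 27.45
ee_pos: [554.6, 210.2, 177.6]
ee_rot: [180.0, -0.1, 32.2]
force: [0.7, -0.2, -3.2]
gripper_width: 13.6
```

```bash
cat > chk.py <<'E'
from plan import *
s=state();print(s['time_s'],s['ee_pos'],s['ee_rot'],s['gripper_width'],s['force'])
def red(w,lo=100):
    m=((w[:,:,0]>lo)&(w[:,:,1]<50)&(w[:,:,2]<50)).astype('uint8');n,_,st,ce=cv2.connectedComponentsWithStats(m)
    return [(ce[i].round(1),st[i][:5]) for i in range(1,n) if st[i,4]>15]
print('wrist',red(grab_frame('wrist')))
ty=np.radians(s['ee_rot'][2]+90);b=s['ee_pos']+[47*np.cos(ty),47*np.sin(ty),-50];print('ball by FK',b)
for n in('top','scene'):
    im=grab_frame(n);cv2.imwrite(f'pics/{n}9.png',im[:,:,::-1]);print(n,'pred',proj(cam(n),[b]),red(im,70))
E
python3 chk.py
```

```text
27.45 [554.59804914 210.24876843 177.62181311] [ 1.79983885e+02 -8.38053184e-02  3.22145422e+01] 13.616615072692273 [ 0.6627532  -0.23487518 -3.20739221]
wrist [(array([260.5, 102.2]), array([258,  97,   6,  11,  41], dtype=int32)), (array([254.5, 207.6]), array([ 227,  188,   56,   36, 1624], dtype=int32))]
ball by FK [529.54277068 250.01348924 127.62181311]
top pred [[225.03875392 233.98292559]] [(array([ 77.4, 257.4]), array([ 57, 232,  39,  50, 498], dtype=int32))]
scene pred [[421.41454054 201.66408784]] [(array([363.,  46.]), array([360,  42,   7,   9,  42], dtype=int32)), (array([423.1, 202.2]), array([413, 193,  21,  19, 309], dtype=int32)), (array([632. , 345.6]), array([628, 340,  10,  11,  43], dtype=int32))]
```

Request:
{"fn": "arm_command", "kwargs": {"deltas": "0 0 2 0 0 0 5; 0 0 0 0 0 0 5; 0 0 0 0 0 0 5; 0 0 0 0 0 0 5; 0 0 0 0 0 0 5"}}

```text
time_s: 28.22
ee_pos: [554.2, 210.1, 175.0]
ee_rot: [-180.0, -0.0, 32.2]
force: [0.1, -0.3, -3.1]
gripper_width: 14.0
```

```bash
python3 chk.py; python3 - <<'E'
from h import *
a=cv2.imread('pics/scene0.png');b=cv2.imread('pics/scene9.png')
for n,(x,y,w,h) in dict(glue=(270,163,34,70),hammer=(155,192,108,66),driver=(298,276,104,60),punch_block=(300,128,45,70)).items():
    t=a[y:y+h,x:x+w];r=cv2.matchTemplate(b[y-15:y+h+15,x-15:x+w+15],t,cv2.TM_CCOEFF_NORMED);_,v,_,l=cv2.minMaxLoc(r);print(n,round(v,3),l[0]-15,l[1]-15)
t0=cv2.imread('pics/w9.png');t1=grab_frame('wrist')[:,:,::-1]
# tray board/bar edge change in hand: match pocket+bar patch
p=t0[186:222,228:345];r=cv2.matchTemplate(t1[176:232,218:355],p,cv2.TM_CCOEFF_NORMED);_,v,_,l=cv2.minMaxLoc(r);print('tray in hand',round(v,3),l[0]-10,l[1]-10)
E
```

```text
28.225 [554.17401283 210.11391382 174.98555716] [-1.79997346e+02 -6.82549588e-03  3.22136089e+01] 13.95275897371623 [ 0.08748574 -0.33161253 -3.14911731]
wrist [(array([260. , 101.2]), array([258,  97,   5,  10,  37], dtype=int32)), (array([254.5, 207.6]), array([ 227,  188,   56,   36, 1624], dtype=int32))]
ball by FK [529.11938211 249.87904277 124.98555716]
top pred [[225.31595089 234.17525609]] [(array([ 77.4, 257.5]), array([ 57, 232,  39,  50, 498], dtype=int32))]
scene pred [[421.30736108 202.57371149]] [(array([363. ,  46.2]), array([360,  42,   7,   9,  44], dtype=int32)), (array([422.9, 203.1]), array([413, 193,  21,  20, 312], dtype=int32)), (array([637.4, 338.8]), array([634, 336,   6,   7,  19], dtype=int32)), (array([633.6, 345.9]), array([629, 339,  11,  12,  48], dtype=int32))]
glue 0.974 0 0
hammer 0.996 0 0
driver 0.865 1 1
punch_block 0.988 0 0
tray in hand 0.944 -1 -1
```

All checks agree, so I'm handing in.

```bash
python3 -c "
from workcell import *
print(job_done())"
```

```text
the job is handed in; nothing more can be done
None
```

I handed the job in at about 28 s. The arm was holding the tray level and still, with the ball in its pocket in front of the lamp.

- **Switch:** I pushed it with the punch until it bottomed out. The force rose as the spring should and reached about 7 N net, with the tip at about 16 mm. I did not confirm from an image that the lamp is lit. A brightness comparison of the lamp area was unclear, and the ball looked brighter near the lamp, but that is only a hint.
- **Punch:** I set it back in the block's hole, let go at about 9 mm tip height, and saw it standing there. In the last scene picture the block and punch match the start (0 px shift).
- **Ball:** From the arm pose, its centre is at about (529, 250, 125) mm; the computed spot is (529, 249, 125). The scene camera agrees within 2 px. The two estimates of the lamp's position differed by about 4 mm, well inside the 30 mm allowed.
- **Tray and gripper:** The tray sat within 1 px of its place in the hand just after lifting, so it had not slipped. The gripper is within 0.1° of vertical.
- **Bystanders:** The glue and hammer matched with 0 px shift. The driver matched with 1 px shift but a weaker score (0.87), possibly from a lighting or shadow change; I did not look into it.

The top camera did not pick out the ball in its final position, so it gave no check there. Top and wrist measurements differed by 2–3 mm throughout, and I allowed for that in the moves.

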